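# Lock a tube holder into the bench rail with its quarter-turn channel nut

### The arm

A 7-joint arm with a two-finger parallel gripper is mounted at the origin on a cart in front of the work surface, level with it; the furniture and walls round the work are solid. World frame = base frame: x ahead of the robot, y to its left, z up, the work surface at z = 0. Lengths are in m, angles in rad, forces in N, time in s.
With the tool pointing down it reaches from about 0.425 to 0.875 m from the base axis. Payload 9.9 kg.
Tool frame: the origin (TCP) lies on the mounting face of the last link; the fingertips stand 173 mm ahead of it and the grasp point (between the pads) lies 155 mm ahead of it (manip.grasp_offset is the distance from the TCP to the grasp point, in m); z points along the fingers, x is the direction in which the jaws open and shut, and the axes are right-handed (so a half turn about z gives the same grasp; the last joint's range is limited). The gripper opens to 85 mm and grips with 20 to 120 N. Pads are 22 mm wide; open, the fingers measure 114 mm over their backs; the gripper's body (76 mm by 85 mm) begins 54 mm behind the grasp point. The pads swing forward as they close: fully open they stand 13 mm farther back than shut.
Start: joints at [1.16, 0.576, 0.025, 1.437, -0.015, 1.129, -0.057], TCP at [0.217, -0.639, 0.405] pointing down, gripper open.
Joint ranges: [-2.76, 2.76], [-0.34, 2.15], [-1.52, 1.57], [0.19, 2.46], [-1.09, 4.23], [0.17, 1.99], [-2.82, 2.82]. Speed limits (rad/s): [2.22, 2.22, 3.01, 3.01, 3.14, 3.14, 3.14].

### API

Orientations are given as a unit quaternion [w, x, y, z].
In Python, from plant import manip gives the robot as it stands.
- The arm moves only by the tool play_rows, never from a script. Its argument "moves" is a list of rows, each a list of 2 entries, a list of its own where there are three numbers: the shift along the tool's x, y, z in mm, then the turn, a rotation vector about the tool's x, y, z in rad. A call has 1 to 8 rows; each row is the pose to reach, as a shift and turn from the pose commanded when the call began, along the tool's axes at that moment; what a row does not reach only later rows make up. A row lasts 1/8 s, in which the tool goes at most 62.5 mm and 10.7 degrees, less where a joint would pass 70% of its speed; a pose out of reach is approached as far as the arm can. A call with a gripper value outside its range is refused whole. "fingers" is the opening in per cent of the stroke, from 0 (shut) to 100 (fully open), set as the call begins (left out, the last holds). The fingers move at their own pace and stop on an object; the grip force is fixed at half the most. Time passes only in rows, so rows that repeat a pose let the fingers close. It gives the time, the measured TCP pose, the force and the opening at its end, in the units of the state.
- manip.read_state(): the state, without advancing time (a new reading comes with each control period).
- manip.camera(name): name is "scene" or "top"; returns a dict with "color" (420x560x3 uint8, blue, green, red), "fx", "fy", "cx", "cy" (pixels), "k1" (the pictures are not rectified: a ray, as slopes to the right and down, at radius r is drawn at 1 + k1 r^2 times it, then the intrinsics apply), "R" (3x3) and "t" (3): a world point X has camera coordinates R X + t. Camera axes: x right, y down, z forward; pixel columns grow to the right and rows downward; lengths in m; the calibration is good to about 2 mm. A picture is of the moment at which its call begins. There is no depth.
- manip.sign_off(): hands the job in, once; it reports no verdict.
The state is a dict: "clock": time; "qpos": joint angles; "qvel": joint speeds; "joint_torque": joint torques, N m; "eef_pos": TCP position; "eef_rot": TCP orientation; "wrist_force": force on the tool from outside, world axes, zero at the start; "torque": the same for the moment, N m; "width": opening from 0.0 (shut) to 1.0 (fully open).
Only numpy, scipy, OpenCV 4.12 (cv2) and the standard library are available. Lean on these libraries where they do the work, as an engineer would, in place of code of your own. Each camera call takes 0.05 s, during which the arm holds its last target. There are 200 camera calls.

### The job

Mount the loose blue tube holder on the bench rail beside the one that is already there: lower its foot lengthways into the slot on the free right-hand part of the rail, slide it left until its round plate has pushed in the sprung red buffer of the rail stop, then press it down against its spring, twist it a quarter turn clockwise (seen from above) under the lips and let the spring lift it until the grooves of the foot catch the lips. It must end upright, caught, still against the buffer and released, with its fork facing the front of the bench like the other one. Do not force the parts, and leave the amber vial, the beaker and the timer alone.

Things in the scene. Friction and masses are not known exactly. Their poses are not given: they have to be found in the camera images.
- rail: Fixed aluminium lipped channel, 420 mm long along its y (+y to the left), 54 wide along x (-x is its front, to the robot), 46 high. Origin: centre of its underside on the worktop. Slot along the top at x = 0, 28 wide, rims rounded 3 mm. Lips, 3 thick (|x| 14 to 17), turn down from the top to z = 34; below, the channel is 48 wide inside, floor at z = 3. Ends closed. Nothing in it moves but the buffer.
- slot_free (a point): Middle of the free right-hand part of the slot, at the level of the rail's top (rail x 0, y -120, z 46 mm), axes as the rail's. From 65 mm right of this point to 70 mm left of it the slot is always free for the holder's plate. A 25 mm wide foot has 1.5 mm play each side in the slot.
- fixed_holder (a point): Top of an identical holder already locked in the rail (fixed, holds a tube), at rail x 0, y +150, z 176 mm: the model for the job. Between it and the free part sits the rail stop.
- stop_buffer (a joint): How far the red sprung buffer of the rail stop is pushed in, m: 0 free, 0.006 fully in (1.8 N), then hard; it moves left. The stop is a black saddle on the rail, top with screw at z = 76 mm; its place is not told: the buffer's free face, looking right, z 47.5 to 58 mm, lies anywhere from rail y = -24 to +41 mm. It is pushed by the edge of the holder's round plate, 26 mm from its axis.
- holder_mid (a point): Loose blue tube holder, 150 mm tall, about 0.3 kg, standing on its foot on the worktop; this point is on its upright axis 75 mm above the foot's underside. Axes: z up, fork points along -x. Lower it lengthways with the fork pointing to the right end of the rail (-y of the rail): a clockwise quarter turn then brings the fork to the front.
- holder_grip (a point): On the axis of the blue grip head, 128 mm above the foot's underside. The head is 36 mm along x, 20 mm along y and reaches from 84 to 150 mm above the foot's underside; take it across its 20 mm. Below it a 20 mm stem, a 36 mm black collar (40 to 49 mm high), the coil spring, the round plate.
- holder_foot (a point): Centre of the underside of the steel foot (channel nut): 45 mm along x, 25 along y, 12 high; two grooves in its top at |x| 12 to 19 mm, 4 deep, take the lips. Two relieved corners: below the lips it turns only clockwise from lengthways and stops itself 5 to 10 degrees past crossways. Heights over the worktop on the rail: plate just resting 29 mm; free to turn 21 or lower; caught 26.
- holder_plate (a point): Centre of the underside of the round sprung plate, 52 mm across, 5 thick, round the 22 mm shank; free, it lies 17 mm above the foot's underside. It rests on the rail's top and gives way upwards by at most 11 mm, its spring taking 6 N at first and 15 N at the end. That spring lifts the foot when the holder is let up.
- holder_fork (a point): Centre of the C-shaped fork of the loose holder, 46 mm from its upright axis (along its -x) and 96 mm above the underside of its foot; the fork is 32 mm wide and 7 mm thick.
- amber_vial: Loose amber vial with black cap, 28 mm across, 62 mm high; origin at the centre of its underside. Bystander.
- beaker: Loose clear beaker, 56 mm across, 70 mm high; origin at the centre of its underside. Bystander.
- lab_timer: Loose white timer, 64 x 62 x 19 mm; origin at the centre of its underside. Bystander.

How it is judged:
On the way, in this order (a step that is already met when the one before it is completed fails the run):
1. the foot is lengthways in the slot of the rail, its underside well below the rail's top (z of holder_mid in the frame of rail below 0.111 m and x of holder_mid in the frame of rail between -0.006 and 0.006 m and angle between the x axis of holder_mid and the y axis of rail, either way round below 0.25 rad), for 0.1 s.
2. the foot is pressed down below the lips and turned crossways (z of holder_mid in the frame of rail below 0.0975 m and angle between the x axis of holder_mid and the x axis of rail, either way round below 0.3 rad), for 0.05 s.
At the end, for the whole second after the job is handed in: Holder caught in the rail: foot's underside 24 to 28 mm above the rail's underside, axis within 4 mm of the slot's middle, crossways within 0.2 rad, fork to the front, upright within 0.07 rad, buffer pushed in by more than 1 mm, holder at rest (z of holder_mid in the frame of rail between 0.099 and 0.103 m and x of holder_mid in the frame of rail between -0.004 and 0.004 m and angle between the x axis of holder_mid and the x axis of rail, either way round below 0.2 rad and x of holder_fork in the frame of rail below -0.035 m and angle between holder_mid's own z axis and vertical below 0.07 rad and value of joint stop_buffer above 0.001 m and linear speed of holder below 0.01 m/s); the robot touches nothing.
It fails at once if the holder is forced against the rail or its stop with more than 160 N, all contacts added up (contact force between holder and rail above 160 N).
It fails at once if the amber vial is moved by more than 15 mm (distance of amber_vial from where it was at the start of the episode above 0.015 m).
It fails at once if the beaker is moved by more than 15 mm (distance of beaker from where it was at the start of the episode above 0.015 m).
It fails at once if the timer is moved by more than 15 mm (distance of lab_timer from where it was at the start of the episode above 0.015 m).
It also fails if it takes over 56 s, if anything falls off the work surface, if the arm or the gripper's body presses on something with over 40 N, if the wrist force passes 120 N, or if a joint passes its speed limit or range.

## Working session

There is one attempt and no reset: what is moved stays moved. The work goes in short steps, Python scripts to look and compute and a tool call to move; the robot and the scene stay as the last step left them, time stands still between calls to the robot, and variables do not carry over. Pictures are saved under pics/ and viewed, about 8 in all and at most 12, crops included, and the job is handed in when it is done.

Besides the shell and the picture viewer there is one more tool, called after "Emit:" in YAML: its name, and indented under it one key for each argument. play_rows: Moves the arm, as the interface text tells. Its arguments: {"type":"object","properties":{"moves":{"type":"array","items":{"type":"array"}},"fingers":{"type":"number"}},"required":["moves"]}

```bash
mkdir -p pics; ls
cat > h.py <<'E'
import numpy as np, cv2, json
from plant import manip
from scipy.spatial.transform import Rotation as Ro
def cam(n,save=None):
    c=manip.camera(n)
    if save: cv2.imwrite('pics/'+save,c['color']); 
    return c
def par(c): return np.array([[c['fx'],0,c['cx']],[0,c['fy'],c['cy']],[0,0,1.]]),np.array([c['k1'],0,0,0,0.])
def proj(c,X):
    K,d=par(c); R=np.array(c['R']);return cv2.projectPoints(np.array(X,float).reshape(-1,3),cv2.Rodrigues(R)[0],np.array(c['t'],float),K,d)[0][:,0]
def ray(c,uv):
    K,d=par(c); R=np.array(c['R']);t=np.array(c['t'])
    p=cv2.undistortPointsIter(np.array(uv,float).reshape(-1,1,2),K,d,None,None,(3,50,1e-10))[:,0]
    return -R.T@t,np.c_[p,np.ones(len(p))]@R
def atz(c,uv,z):
    o,D=ray(c,uv); z=np.broadcast_to(z,len(D)); return o+D*((z-o[2])/D[:,2])[:,None]
def st():
    s=manip.read_state(); q=s['eef_rot']; R=Ro.from_quat([q[1],q[2],q[3],q[0]]).as_matrix()
    return s,R
E
python3 - <<'E'
from h import *
for n in('scene','top'):
    c=cam(n,n+'0.png'); print(n,-np.array(c['R']).T@c['t'],c['fx'],c['k1'])
s,R=st(); print(s['clock'],s['eef_pos'],R.round(3),s['wrist_force'],s['width'])
E
```

```text
pics
scene [-0.03660938  0.59242555  0.76500485] 445.00429909871565 0.0030953298103720372
top [ 2.77149260e-01 -1.29222365e-03  1.38970684e+00] 493.9528090316818 -0.17809277189894782
0.1 [ 0.21667253 -0.63911837  0.40393022] [[ 0.321 -0.947 -0.001]
 [-0.947 -0.321  0.001]
 [-0.001  0.    -1.   ]] [-0.12050872  0.41525465 -0.09028532] 0.9971543417973766
```

View pics/scene0.png

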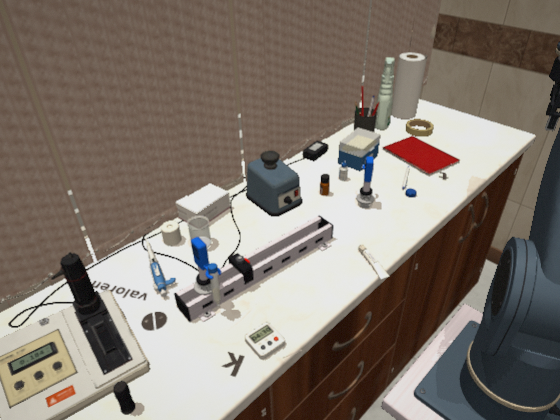

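View pics/top0.png

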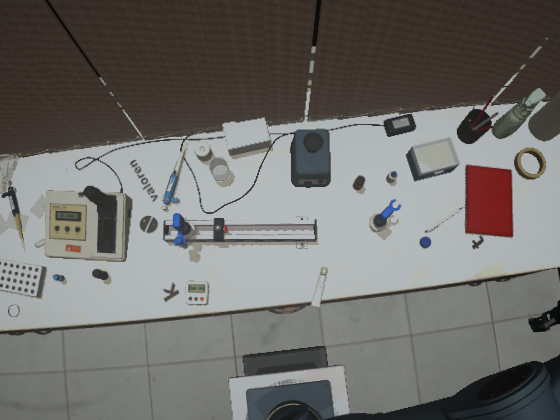

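The scene picture shows the rail from (185,300) to (330,230), the stop at (240,265) and the loose holder at (367,185). The top picture shows the rail from (164,230) to (317,232), the red buffer near (226,229), and the loose holder at about (380,220) with its fork towards (395,205). I'll enlarge both.

Run:
```python
import cv2,numpy as np
a=cv2.imread('pics/top0.png');b=cv2.imread('pics/scene0.png')
r=cv2.resize(a[195:265,155:325],None,fx=4.7,fy=4.7,interpolation=cv2.INTER_CUBIC)[:300]
h=cv2.resize(a[190:240,350:415],None,fx=6,fy=6,interpolation=cv2.INTER_CUBIC)
s=cv2.resize(b[145:215,335:401],None,fx=4.28,fy=4.28,interpolation=cv2.INTER_CUBIC)
print(r.shape,h.shape,s.shape)
o=np.zeros((600,800,3),np.uint8);o[:300,:r.shape[1]]=r[:,:800];o[300:,:390]=h;s=s[:300];o[300:300+s.shape[0],400:400+s.shape[1]]=s
cv2.imwrite('pics/crop0.png',o)
```

```text
(300, 799, 3) (300, 390, 3) (300, 282, 3)
```

View pics/crop0.png

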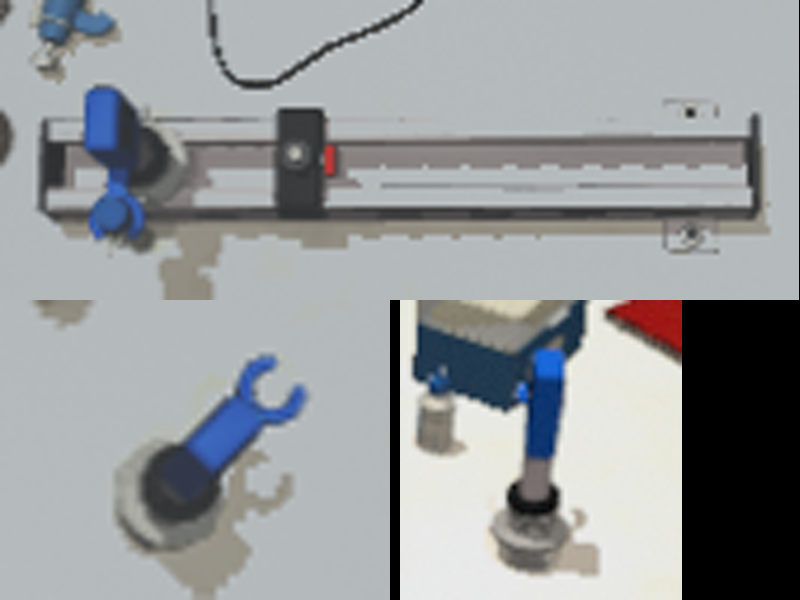

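```bash
cat > fit.py <<'E'
from h import *
from scipy.optimize import minimize
def hull(m,c,P):
    p=proj(c,P); cv2.fillConvexPoly(m,(cv2.convexHull(p.astype(np.float32))[:,0]*64*S).round().astype(np.int32),1,shift=6)
S=4
def T(P,q):
    x,y,a,z=q; P=np.array(P,float)/1000; c,s=np.cos(a),np.sin(a)
    return np.c_[x+c*P[:,0]-s*P[:,1],y+s*P[:,0]+c*P[:,1],P[:,2]+z]
box=lambda a,b,c,d,e,f:[(x,y,z) for x in(a,b) for y in(c,d) for z in(e,f)]
def render(c,q):
    m=np.zeros((420*S,560*S),np.uint8)
    hull(m,c,T(box(-18,18,-10,10,84,150),q)); hull(m,c,T(box(-33,-10,-6,6,92.5,99.5),q))
    an=np.linspace(np.pi+.7,3*np.pi-.7,20)   # ring, open towards -x
    for a,b in zip(an[:-1],an[1:]):
        hull(m,c,T([(-46+r*np.cos(t),r*np.sin(t),z) for r in(11,16) for t in(a,b) for z in(92.5,99.5)],q))
    return cv2.resize(m.astype(np.float32),(560,420),interpolation=cv2.INTER_AREA)
def blue(img,ctr,rad):
    hsv=cv2.cvtColor(img,cv2.COLOR_BGR2HSV)
    m=((hsv[...,0]>105)&(hsv[...,0]<128)&(hsv[...,1]>120)).astype(np.float32)
    k=np.zeros_like(m); cv2.circle(k,ctr,rad,1,-1); return m*k
def cost(q,views):
    s=0
    for c,m in views: r=render(c,q); s+=np.abs(r-m).sum()/m.sum()
    return s
def fit(views,q0,z=0,step=(.01,.01,.15)):
    f=lambda p:cost([*p,z],views)
    p=np.array(q0,float)
    for k in(1,.3):
        sx=np.vstack([p]+[p+np.eye(3)[i]*step[i]*k for i in range(3)])
        p=minimize(f,p,method='Nelder-Mead',options=dict(initial_simplex=sx,xatol=1e-5,fatol=1e-5)).x
    return p,f(p)
E
python3 - <<'E'
from fit import *
c=cam('top','t1.png'); d=cam('scene','s1.png')
f=lambda P:(np.array(P,float)+.5)/4.7-.5+[155,195]
rs=atz(c,f([(200,140),(740,137),(200,187),(740,187),(42,163),(759,163)]),.046); print('rail',rs.round(4))
bf=atz(c,f([(337,145),(337,175)]),.053); print('buf',bf.round(4)); 
h=lambda P:(np.array(P,float)-[0,300]+.5)/6-.5+[350,190]
print('plate',atz(c,h([(165,500)]),.02),'fork',atz(c,h([(272,388)]),.096),'collar',atz(c,h([(180,485)]),.049))
pl=atz(c,h([(165,500)]),.02)[0];fk=atz(c,h([(272,388)]),.096)[0]
a=np.arctan2(*(pl-fk)[1::-1])
vt=(c,blue(c['color'],(383,215),25)); vs=(d,blue(d['color'],(368,170),20))
print(vt[1].sum(),vs[1].sum(),a)
for v in([vt],[vs],[vt,vs]):
    print(fit(v,[pl[0],pl[1],a]))
p=fit([vt,vs],[pl[0],pl[1],a])[0]
def ov(v,ctr,w):
    i=v[0]['color'].copy(); r=(render(v[0],[*p,0])>.5).astype(np.uint8)
    u,vv=ctr; i=cv2.resize(i[vv-w:vv+w,u-w:u+w],(400,400),interpolation=cv2.INTER_CUBIC); r=cv2.resize(r[vv-w:vv+w,u-w:u+w],(400,400))
    cv2.drawContours(i,cv2.findContours(r,0,1)[0],-1,(0,255,0),1); return i
cv2.imwrite('pics/ov1.png',np.hstack([ov(vt,(383,215),28),ov(vs,(368,180),32)]))
E
```

```text
rail [[ 0.576   0.1998  0.046 ]
 [ 0.5417 -0.1186  0.046 ]
 [ 0.5477  0.202   0.046 ]
 [ 0.5119 -0.1148  0.046 ]
 [ 0.5726  0.2956  0.046 ]
 [ 0.5249 -0.1277  0.046 ]]
buf [[0.5623 0.1182 0.053 ]
 [0.5445 0.1198 0.053 ]]
plate [[ 0.5279908  -0.30581135  0.02      ]] fork [[ 0.55970229 -0.34606431  0.096     ]] collar [[ 0.52891668 -0.30751412  0.049     ]]
124.0 193.0 2.238056892208149
(array([ 0.53127825, -0.31117346,  2.22698259]), np.float32(0.6890121))
(array([ 0.53370889, -0.30873148,  2.17106504]), np.float32(0.28821245))
(array([ 0.53258621, -0.31029033,  2.1979684 ]), np.float32(1.0471205))
```

View pics/ov1.png

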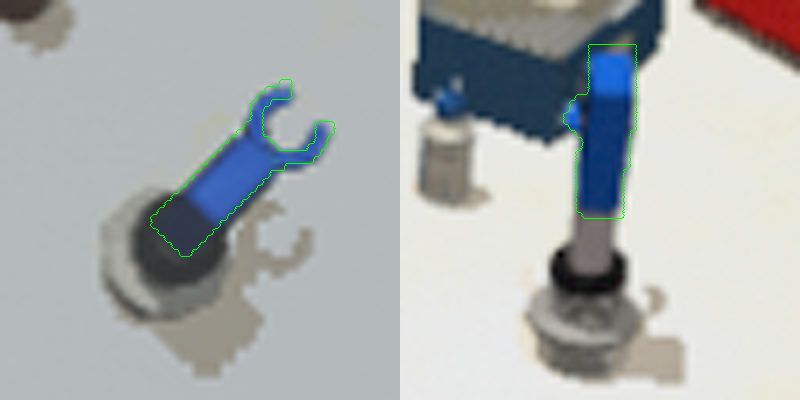

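The overlay sits about 0.6 px too far up and right. The mask misses the dark blue face. I'll widen the mask, and fit the rail and use the fixed holder to cross-check it.

```bash
cat >> fit.py <<'E'
def blue(img,ctr,rad):
    i=img.astype(int); m=((i[...,0]-i[...,2]>25)&(i[...,0]>i[...,1]+10)).astype(np.float32)
    k=np.zeros_like(m); cv2.circle(k,ctr,rad,1,-1); return m*k
def ov(c,q,ctr,w,extra=None):
    i=c['color'].copy(); u,v=ctr; k=400/(2*w)
    i=cv2.resize(i[v-w:v+w,u-w:u+w],(400,400),interpolation=cv2.INTER_CUBIC)
    if q is not None:
        r=cv2.resize(render(c,q)[v-w:v+w,u-w:u+w],(400,400)); cv2.drawContours(i,cv2.findContours((r>.5).astype(np.uint8),0,1)[0],-1,(0,255,0),1)
    for L in extra or []:
        p=(proj(c,L)-[u-w,v-w]+.5)*k-.5; cv2.polylines(i,[p.round().astype(np.int32)],False,(0,0,255),1)
    return i
E
python3 - <<'E'
from fit import *
c=cam('top'); d=cam('scene')
vt=(c,blue(c['color'],(383,212),24)); vs=(d,blue(d['color'],(368,172),18))
for v in([vt],[vs],[vt,vs]): p,e=fit(v,[.531,-.309,2.2]); print(p.round(4),e)
ya=-.110; ex=np.array([np.cos(ya),np.sin(ya)]); ey=np.array([-ex[1],ex[0]]); o=np.array([.5488,.0840])
w=lambda x,y,z:[*(o+ex*x/1e3+ey*y/1e3),z/1e3]
L=[[w(x,-205,46),w(x,205,46)] for x in(-27,-14,14,27)]+[[w(-27,y,46),w(27,y,46)] for y in(-210,210)]
for n,cc,ctr in(('t',c,(178,228)),('s',d,(205,262))):
    v=(cc,blue(cc['color'],ctr,28)); q,e=fit([v],[*w(0,150,0)[:2],ya],z=.026); dd=q[:2]-o; print(n,'fixed holder in rail frame',dd@ex,dd@ey,q[2],e)
A=np.hstack([ov(c,None,(275,230),50,L),ov(d,None,(270,265),68,L)]) 
cv2.imwrite('pics/ov2.png',A)
# edge profiles of the top view across the rail
g=c['color'].mean(2)
for y in(-30,-80,-130,-180):
    P=np.array([w(x,y,46) for x in np.arange(-32,33,2)]); uv=proj(c,P).astype(np.float32)
    print(y,cv2.remap(g.astype(np.float32),uv[:,0],uv[:,1],1).ravel().round().astype(int))
E
```

```text
[ 0.5306 -0.3106  2.2279] 0.41420808
[ 0.5422 -0.3117  2.6602] 0.37322444
[ 0.5319 -0.311   2.2025] 0.9253478
t fixed holder in rail frame -0.002384335631084731 0.15129106423134378 -0.05703485581677455 0.61709183
s fixed holder in rail frame 0.0006098662658497216 0.14945418231216318 -0.16326404837429404 0.22717199
-30 [ 79  77  70 114 183 184 185 185 185 158 162 184 185 185 173 138 134 133
 133 135 135 128  99 127 156 176 182 184 185 184 184 185 184]
-80 [ 78  77  72 123 184 185 185 176 158 159 171 185 184 184 170 134 133 133
 133 132 133 123  93 109 143 185 185 185 185 185 185 185 185]
-130 [ 85  76  69 125 184 185 184 184 180 151 163 185 185 184 170 141 135 132
 130 130 132 123 101 105 133 168 182 184 183 181 183 185 185]
-180 [ 92  78  78 136 178 184 185 182 175 162 174 184 184 185 185 179 144 135
 134 134 136 125 103  92 137 185 185 184 184 184 175 177 184]
```

View pics/ov2.png

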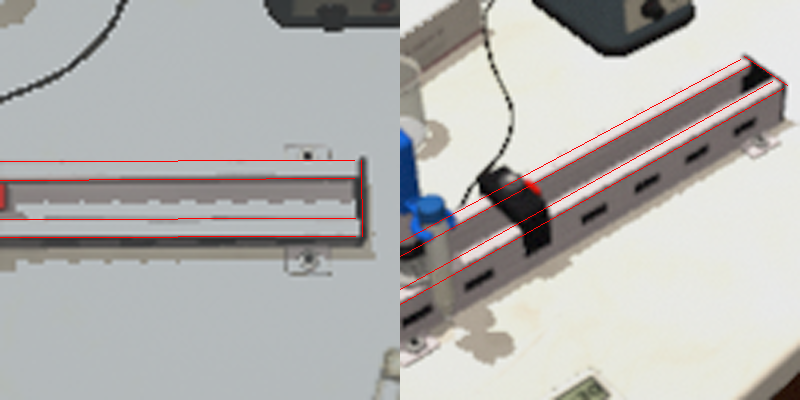

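The rail overlay agrees with both views. The top and scene lines follow its lips and end, and the red buffer face is at about rail y +35. The rail, slot and holder sizes also check out. Next I'll work out the approach.

```bash
cat >> h.py <<'E'
YA=-.110; EX=np.array([np.cos(YA),np.sin(YA)]); EY=np.array([-EX[1],EX[0]]); O=np.array([.5493,.0840])
def railpt(x,y): return O+EX*x/1e3+EY*y/1e3
def go(p,yaw):
    s,R=st(); d=R.T@(np.array(p)-s['eef_pos'])*1e3
    y0=np.arctan2(R[1,0],R[0,0]); dy=(yaw-y0+np.pi)%(2*np.pi)-np.pi
    Rt=np.array([[np.cos(yaw),np.sin(yaw),0],[np.sin(yaw),-np.cos(yaw),0],[0,0,-1]])
    print('t',s['clock'],'pos',np.round(s['eef_pos'],4),'yaw',round(y0,4),'shift mm',d.round(1),'rotvec',Ro.from_matrix(R.T@Rt).as_rotvec().round(4),'F',np.round(s['wrist_force'],1),'w',round(s['width'],3))
E
python3 -c "
from h import *
print(manip.grasp_offset); go([.531,-.310,.37],2.21-np.pi/2)"
```

```text
0.1547
t 0.3 pos [ 0.2167 -0.6392  0.4044] yaw -1.244 shift mm [-210.9 -403.4   34.5] rotvec [-5.0000e-04  4.0000e-04 -1.8832e+00] F [ 0.2 -0.2 -0.4] w 1.003
```

Emit:
play_rows:
  moves:
    - [[-20, -38, 0], [0, 0, -0.17]]
    - [[-40, -76, 0], [0, 0, -0.34]]
    - [[-60, -114, 0], [0, 0, -0.51]]
    - [[-80, -152, 0], [0, 0, -0.68]]
    - [[-100, -190, 0], [0, 0, -0.85]]
    - [[-120, -228, 0], [0, 0, -1.02]]
    - [[-140, -266, 0], [0, 0, -1.19]]
    - [[-160, -304, 0], [0, 0, -1.36]]
  fingers: 100

```text
clock: 1.3
eef_pos: [0.454, -0.3891, 0.4048]
eef_rot: [0.0, 0.998, 0.061, 0.0]
wrist_force: [0.0, -0.2, 0.1]
width: 1.0
```

```bash
python3 -c "
from h import *
go([.531,-.310,.37],2.21-np.pi/2)"
```

```text
t 1.3 pos [ 0.454  -0.3891  0.4048] yaw 0.1215 shift mm [ 86.  -69.2  34.8] rotvec [ 3.000e-04  0.000e+00 -5.177e-01] F [ 0.  -0.2  0.1] w 1.0
```

Emit:
play_rows:
  moves:
    - [[29, -23, 12], [0, 0, -0.17]]
    - [[58, -46, 24], [0, 0, -0.34]]
    - [[86, -69, 35], [0, 0, -0.512]]
    - [[86, -69, 35], [0, 0, -0.512]]
    - [[86, -69, 35], [0, 0, -0.512]]

```text
clock: 1.92
eef_pos: [0.5303, -0.3123, 0.3696]
eef_rot: [0.0, 0.951, 0.308, -0.0]
wrist_force: [-0.5, -0.3, 0.3]
width: 0.998
```

```bash
python3 -c "
from fit import *
go([.531,-.310,.283],2.21-np.pi/2)
c=cam('top');d=cam('scene')
q=[.531,-.310,2.21,0]
s,R=st(); t=np.array(s['eef_pos'])+R[:,2]*.155
cr=[[t+R[:,0]*.0425,t-R[:,0]*.0425],[t+R[:,1]*.011,t-R[:,1]*.011]]
cv2.imwrite('pics/ov3.png',np.hstack([ov(c,q,(385,212),40,cr),ov(d,q,(368,175),50,cr)]))"
```

```text
t 1.925 pos [ 0.5303 -0.3123  0.3696] yaw 0.626 shift mm [ 2.  -1.4 86.6] rotvec [-0.      0.0008 -0.0132] F [-0.5 -0.3  0.3] w 0.998
```

View pics/ov3.png

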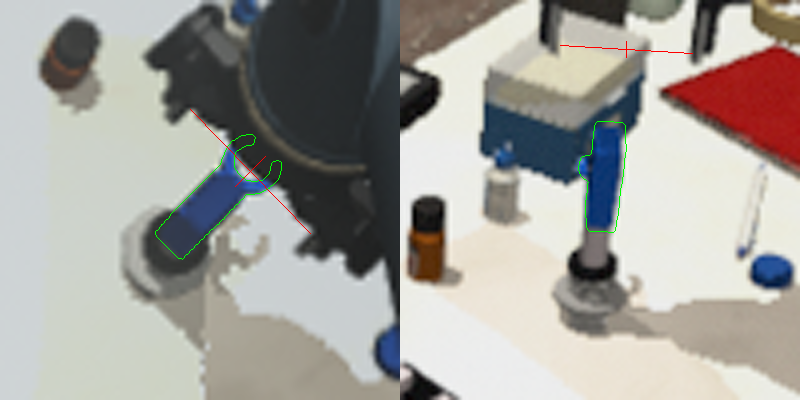

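The top view shows the gripper centred over the head, with the vial clear at upper left. In the scene view the outline matches the head to about 1 mm. I'm descending and gripping.

Emit:
play_rows:
  moves:
    - [[1.7, -2.9, 0], [0, 0, -0.013]]
    - [[1.7, -2.9, 20], [0, 0, -0.013]]
    - [[1.7, -2.9, 40], [0, 0, -0.013]]
    - [[1.7, -2.9, 60], [0, 0, -0.013]]
    - [[1.7, -2.9, 80], [0, 0, -0.013]]
    - [[1.7, -2.9, 87], [0, 0, -0.013]]
    - [[1.7, -2.9, 87], [0, 0, -0.013]]

```text
clock: 2.9
eef_pos: [0.5302, -0.3084, 0.2828]
eef_rot: [-0.0, 0.949, 0.315, -0.0]
wrist_force: [0.1, -0.9, 0.1]
width: 0.997
```

Emit:
play_rows:
  moves:
    - [[0, 0, 0], [0, 0, 0]]
    - [[0, 0, 0], [0, 0, 0]]
    - [[0, 0, 0], [0, 0, 0]]
    - [[0, 0, 0], [0, 0, 0]]
    - [[0, 0, 0], [0, 0, 0]]
    - [[0, 0, 0], [0, 0, 0]]
  fingers: 0

```text
clock: 3.65
eef_pos: [0.5306, -0.3083, 0.2831]
eef_rot: [0.0, 0.949, 0.315, 0.0]
wrist_force: [-0.1, 0.4, 4.7]
width: 0.226
```

Emit:
play_rows:
  moves:
    - [[0, 0, -20], [0, 0, 0]]
    - [[0, 0, -45], [0, 0, 0]]
    - [[0, 0, -70], [0, 0, 0]]
    - [[0, 0, -90], [0, 0, 0]]
    - [[0, 0, -90], [0, 0, 0]]
    - [[0, 0, -90], [0, 0, 0]]

```text
clock: 4.4
eef_pos: [0.5299, -0.3083, 0.3714]
eef_rot: [-0.001, 0.949, 0.315, -0.001]
wrist_force: [-0.7, -0.5, -4.7]
width: 0.229
```

```bash
python3 -c "
from h import *
print(railpt(0,-60)); go([*railpt(0,-60),.373],YA)"
```

```text
[0.5427133  0.02436263]
t 4.4 pos [ 0.5299 -0.3083  0.3714] yaw 0.641 shift mm [ 209.2 -259.    -1.4] rotvec [-0.0012  0.0017  0.751 ] F [-0.7 -0.5 -4.7] w 0.229
```

Emit:
play_rows:
  moves:
    - [[26, -32, -1], [0, 0, 0.11]]
    - [[56, -69, -2], [0, 0, 0.22]]
    - [[86, -106, -2], [0, 0, 0.33]]
    - [[116, -143, -2], [0, 0, 0.44]]
    - [[146, -180, -2], [0, 0, 0.55]]
    - [[176, -217, -2], [0, 0, 0.66]]
    - [[198, -245, -2], [0, 0, 0.751]]
    - [[209, -259, -2], [0, 0, 0.751]]

```text
clock: 5.4
eef_pos: [0.5426, 0.0265, 0.3737]
eef_rot: [-0.0, 0.999, -0.053, -0.001]
wrist_force: [1.4, -1.0, -3.2]
width: 0.23
```

Emit:
play_rows:
  moves:
    - [[0, 0, 0], [0, 0, 0]]
    - [[0, 0, 0], [0, 0, 0]]
    - [[0, 0, 0], [0, 0, 0]]

```text
clock: 5.78
eef_pos: [0.543, 0.0226, 0.3745]
eef_rot: [0.0, 0.998, -0.056, -0.0]
wrist_force: [0.6, -0.6, -3.1]
width: 0.225
```

Run:
```python
from fit import *
go([*railpt(0,-60),.33],YA)
c=cam('top','t4.png');d=cam('scene','s4.png')
s,R=st(); z=s['eef_pos'][2]-.2831; x,y=s['eef_pos'][:2]; yaw=np.arctan2(R[1,0],R[0,0])+np.pi/2; print('z',z)
w=lambda x,y,z:[*railpt(x,y),z/1e3]
L=[[w(a,-205,46),w(a,205,46)] for a in(-27,-14,14,27)]
def low(q):
    an=np.linspace(0,2*np.pi,40); C=lambda r,h:T([(r*np.cos(t),r*np.sin(t),h) for t in an],q)
    F=lambda h:T([(-22.5,-12.5,h),(22.5,-12.5,h),(22.5,12.5,h),(-22.5,12.5,h),(-22.5,-12.5,h)],q)
    return [C(26,17),C(18,49),F(0),F(12)]
q=[x,y,yaw,z]
u=proj(c,[[x,y,z+.07]])[0].astype(int); v=proj(d,[[x,y,z+.07]])[0].astype(int); print(u,v)
A=np.hstack([ov(c,q,u,38,L+low(q)),ov(d,q,v,50,L+low(q))])
cv2.imwrite('pics/ov4.png',A)
vs=(d,blue(d['color'],tuple(int(i) for i in v-[0,12]),34))
print('scene fit',fit([vs],[x,y,yaw],z=z),'tcp',x,y,yaw)
```

```text
t 5.775 pos [0.543  0.0226 0.3745] yaw -0.1119 shift mm [-0.5 -1.7 44.5] rotvec [ 0.0007  0.0004 -0.0019] F [ 0.6 -0.6 -3.1] w 0.225
z 0.09152132695519227
[259 220] [280 206]
scene fit (array([0.54149517, 0.02163985, 1.51678839]), np.float32(0.79156697)) tcp 0.5430042128382153 0.0231176503198692 1.4593499409468687
```

View pics/ov4.png

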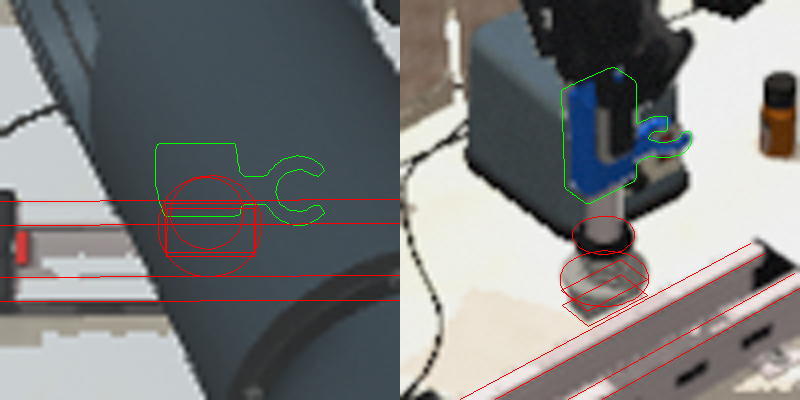

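The top view is blocked by the arm. In the scene view the model outlines of the head, fork, collar (603,237) and plate (603,280) lie on the real ones within about 1 mm, so holder and rail are consistent. I'll lower it slowly.

Emit:
play_rows:
  moves:
    - [[-0.5, 0, 12], [0, 0, 0]]
    - [[-0.5, 0, 24], [0, 0, 0]]
    - [[-0.5, 0, 34], [0, 0, 0]]
    - [[-0.5, 0, 40], [0, 0, 0]]
    - [[-0.5, 0, 43], [0, 0, 0]]
    - [[-0.5, 0, 46], [0, 0, 0]]
    - [[-0.5, 0, 48], [0, 0, 0]]
    - [[-0.5, 0, 48], [0, 0, 0]]

```text
clock: 6.88
eef_pos: [0.5425, 0.0243, 0.3267]
eef_rot: [-0.0, 0.998, -0.055, 0.0]
wrist_force: [-0.1, 0.4, -3.1]
width: 0.228
```

Emit:
play_rows:
  moves:
    - [[0, 0, 2], [0, 0, 0]]
    - [[0, 0, 4], [0, 0, 0]]
    - [[0, 0, 6], [0, 0, 0]]
    - [[0, 0, 8], [0, 0, 0]]
    - [[0, 0, 9], [0, 0, 0]]
    - [[0, 0, 9], [0, 0, 0]]

```text
clock: 7.62
eef_pos: [0.5425, 0.0243, 0.3176]
eef_rot: [-0.0, 0.998, -0.055, -0.0]
wrist_force: [-0.6, 0.5, -3.0]
width: 0.229
```

Run:
```python
from fit import *
go([*railpt(0,0),.3131],YA)
d=cam('scene','s5.png')
s,R=st(); print(s['torque'])
x,y=s['eef_pos'][:2]; z=s['eef_pos'][2]-.2831
v=proj(d,[[x,y,z+.03]])[0].astype(int); 
a=ov(d,None,v,50); cv2.imwrite('pics/v5.png',a)
```

```text
t 7.625 pos [0.5425 0.0243 0.3176] yaw -0.11 shift mm [  0.2 -60.1   4.5] rotvec [-0.      0.0002  0.    ] F [-0.6  0.5 -3. ] w 0.229
[ 0.02514392 -0.02698971 -0.00455424]
```

View pics/v5.png

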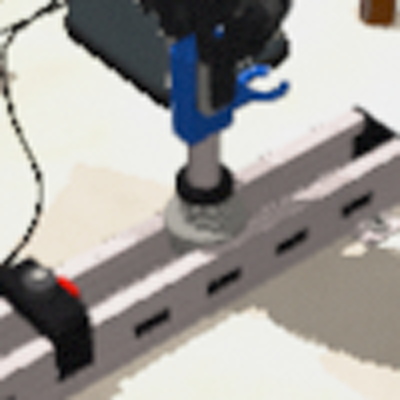

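Emit:
play_rows:
  moves:
    - [[0, -2, 2], [0, 0, 0]]
    - [[0, -8, 4], [0, 0, 0]]
    - [[0, -20, 4], [0, 0, 0]]
    - [[0, -32, 4], [0, 0, 0]]
    - [[0, -44, 4], [0, 0, 0]]
    - [[0, -56, 4], [0, 0, 0]]
    - [[0, -62, 4], [0, 0, 0]]
    - [[0, -62, 4], [0, 0, 0]]

```text
clock: 8.68
eef_pos: [0.5493, 0.0864, 0.3137]
eef_rot: [-0.0, 0.999, -0.055, 0.0]
wrist_force: [0.0, 0.2, -3.4]
width: 0.226
```

Emit:
play_rows:
  moves:
    - [[0, -2, 0], [0, 0, 0]]
    - [[0, -4, 0], [0, 0, 0]]
    - [[0, -6, 0], [0, 0, 0]]
    - [[0, -7, 0], [0, 0, 0]]
    - [[0, -7, 0], [0, 0, 0]]
    - [[0, -7, 0], [0, 0, 0]]

```text
clock: 9.43
eef_pos: [0.55, 0.0928, 0.3137]
eef_rot: [0.0, 0.998, -0.055, -0.0]
wrist_force: [-0.8, -0.3, -3.2]
width: 0.225
```

Run:
```python
from fit import *
go([*railpt(0,12.5),.3131],YA)
```

```text
t 9.425 pos [0.55   0.0928 0.3137] yaw -0.11 shift mm [ 0.2 -3.6  0.6] rotvec [ 0.0001  0.     -0.    ] F [-0.8 -0.3 -3.2] w 0.225
```

At rail y +8.9, and contact is expected near +9. Now I'll feel for the hard stop in small steps.

Emit:
play_rows:
  moves:
    - [[0, -1, 0], [0, 0, 0]]
    - [[0, -2, 0], [0, 0, 0]]
    - [[0, -3, 0], [0, 0, 0]]
    - [[0, -3, 0], [0, 0, 0]]
    - [[0, -3, 0], [0, 0, 0]]

```text
clock: 10.05
eef_pos: [0.5504, 0.0958, 0.3137]
eef_rot: [0.0, 0.998, -0.055, -0.0]
wrist_force: [-0.6, -0.4, -2.5]
width: 0.224
```

Emit:
play_rows:
  moves:
    - [[0, -1, 0], [0, 0, 0]]
    - [[0, -1.5, 0], [0, 0, 0]]
    - [[0, -1.5, 0], [0, 0, 0]]
    - [[0, -1.5, 0], [0, 0, 0]]

```text
clock: 10.55
eef_pos: [0.5505, 0.0973, 0.3137]
eef_rot: [0.0, 0.998, -0.055, -0.0]
wrist_force: [-0.0, 0.7, -3.2]
width: 0.226
```

Emit:
play_rows:
  moves:
    - [[0, -1, 0], [0, 0, 0]]
    - [[0, -1.5, 0], [0, 0, 0]]
    - [[0, -1.5, 0], [0, 0, 0]]
    - [[0, -1.5, 0], [0, 0, 0]]

```text
clock: 11.05
eef_pos: [0.5507, 0.0988, 0.3137]
eef_rot: [0.0, 0.998, -0.055, -0.0]
wrist_force: [-0.7, -1.0, -2.0]
width: 0.225
```

Emit:
play_rows:
  moves:
    - [[0, -1, 0], [0, 0, 0]]
    - [[0, -1, 0], [0, 0, 0]]
    - [[0, -1, 0], [0, 0, 0]]

```text
clock: 11.42
eef_pos: [0.5508, 0.0998, 0.3137]
eef_rot: [-0.0, 0.998, -0.055, -0.0]
wrist_force: [0.5, -1.1, -2.5]
width: 0.228
```

Emit:
play_rows:
  moves:
    - [[0, -1, 0], [0, 0, 0]]
    - [[0, -1, 0], [0, 0, 0]]
    - [[0, -1, 0], [0, 0, 0]]

```text
clock: 11.8
eef_pos: [0.5509, 0.1008, 0.3137]
eef_rot: [0.0, 0.998, -0.055, -0.0]
wrist_force: [-0.5, -0.7, -3.4]
width: 0.225
```

Run:
```python
from fit import *
go([*railpt(0,12.5),.3131],YA)
c=cam('top','t6.png');d=cam('scene','s6.png'); v=proj(d,[[*railpt(0,35),.06]])[0].astype(int);u=proj(c,[[*railpt(0,20),.06]])[0].astype(int)
cv2.imwrite('pics/v6.png',np.hstack([ov(d,None,v,32),ov(c,None,u,32)]))
print(v,u)
```

```text
t 11.8 pos [0.5509 0.1008 0.3137] yaw -0.1101 shift mm [0.2 4.4 0.6] rotvec [ 0.0001  0.     -0.0001] F [-0.5 -0.7 -3.4] w 0.225
[248 258] [231 228]
```

View pics/v6.png

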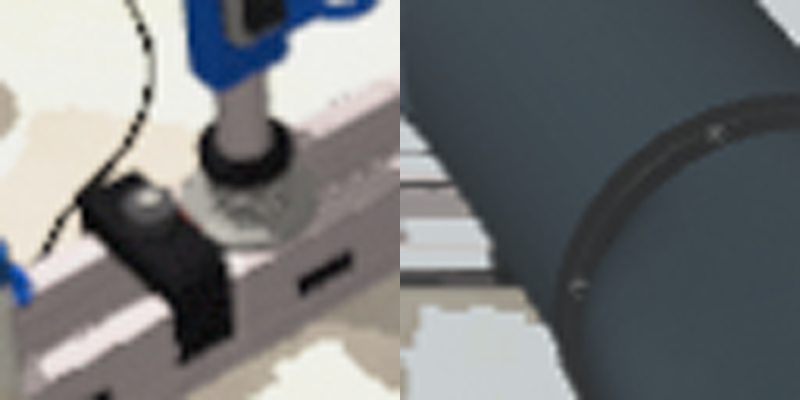

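The scene view shows the plate edge at the red buffer, with a red sliver at (180,212) in the crop. The hard stop isn't felt yet, so I continue in 1 mm steps.

Emit:
play_rows:
  moves:
    - [[0, -1, 0], [0, 0, 0]]
    - [[0, -1, 0], [0, 0, 0]]
    - [[0, -1, 0], [0, 0, 0]]

```text
clock: 12.28
eef_pos: [0.5511, 0.1018, 0.3137]
eef_rot: [0.0, 0.998, -0.055, -0.0]
wrist_force: [-0.8, -1.8, -3.2]
width: 0.229
```

Emit:
play_rows:
  moves:
    - [[0, -1, 0], [0, 0, 0]]
    - [[0, -1, 0], [0, 0, 0]]
    - [[0, -1, 0], [0, 0, 0]]

```text
clock: 12.65
eef_pos: [0.5511, 0.1026, 0.3137]
eef_rot: [0.0, 0.998, -0.055, -0.0]
wrist_force: [-1.2, -3.3, -1.8]
width: 0.227
```

Emit:
play_rows:
  moves:
    - [[0, -1, 0], [0, 0, 0]]
    - [[0, -1, 0], [0, 0, 0]]
    - [[0, -1, 0], [0, 0, 0]]

```text
clock: 13.02
eef_pos: [0.5513, 0.1033, 0.3136]
eef_rot: [0.0, 0.998, -0.055, -0.0]
wrist_force: [-0.7, -4.8, -2.0]
width: 0.227
```

Emit:
play_rows:
  moves:
    - [[0, 2, 0], [0, 0, 0]]
    - [[0, 4.3, 0], [0, 0, 0]]
    - [[0, 4.3, 0], [0, 0, 0]]
    - [[0, 4.3, 0], [0, 0, 0]]

```text
clock: 13.52
eef_pos: [0.5508, 0.0998, 0.3137]
eef_rot: [-0.0, 0.998, -0.055, 0.0]
wrist_force: [-0.3, -1.3, -4.1]
width: 0.224
```

Run:
```python
from fit import *
go([*railpt(0,15),.3031],YA)
d=cam('scene','s7.png'); s,R=st(); print(s['torque'])
z=s['eef_pos'][2]-.2831; yaw=np.arctan2(R[1,0],R[0,0])+np.pi/2
def low(q):
    an=np.linspace(0,2*np.pi,60); C=lambda r,h:T([(r*np.cos(t),r*np.sin(t),h) for t in an],q)
    return [C(26,17),C(26,22),C(18,49),C(18,40)]
o=[]
for e in(0,-3):
    xy=np.array(s['eef_pos'][:2])+EY*e/1e3; q=[*xy,yaw,z]
    if not o: v=proj(d,[[*xy,z+.06]])[0].astype(int)
    o.append(ov(d,q,v,40,low(q)))
cv2.imwrite('pics/v7.png',np.hstack(o))
```

```text
t 13.525 pos [0.5508 0.0998 0.3137] yaw -0.1098 shift mm [ 0.3  0.9 10.6] rotvec [-0.0005 -0.      0.0002] F [-0.3 -1.3 -4.1] w 0.224
[-0.29335722  0.01529912  0.0763252 ]
```

View pics/v7.png

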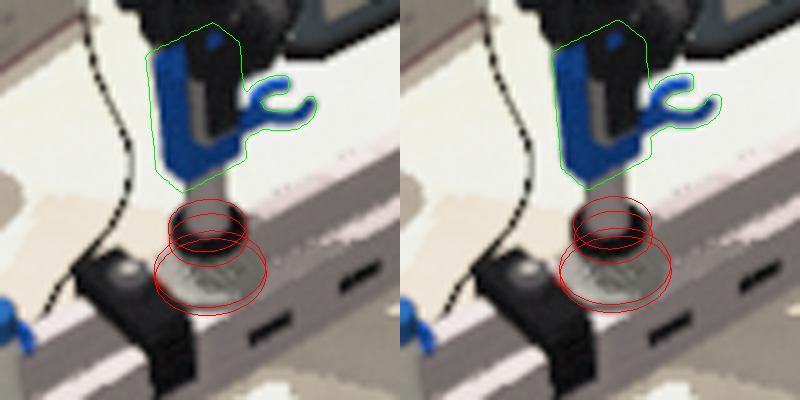

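The e = 0 panel matches: plate edges at 154 and 266, fork tip at 316. So the holder axis lies on the tool axis, and the buffer is about 4 mm in. Now I press down.

Emit:
play_rows:
  moves:
    - [[0, 0, 2], [0, 0, 0]]
    - [[0, 0, 4], [0, 0, 0]]
    - [[0, 0, 6], [0, 0, 0]]
    - [[0, 0, 8], [0, 0, 0]]
    - [[0, 0, 10], [0, 0, 0]]
    - [[0, 0, 11], [0, 0, 0]]
    - [[0, 0, 11], [0, 0, 0]]
    - [[0, 0, 11], [0, 0, 0]]

```text
clock: 14.58
eef_pos: [0.5509, 0.0998, 0.3036]
eef_rot: [-0.0, 0.998, -0.055, 0.001]
wrist_force: [-2.5, -0.7, 9.3]
width: 0.229
```

Emit:
play_rows:
  moves:
    - [[0, 0, 1.2], [0, 0, 0]]
    - [[0, 0, 1.2], [0, 0, 0]]
    - [[0, 0, 1.2], [0, 0, 0.08]]
    - [[0, 0, 1.2], [0, 0, 0.16]]
    - [[0, 0, 1.2], [0, 0, 0.24]]
    - [[0, 0, 1.2], [0, 0, 0.32]]
    - [[0, 0, 1.2], [0, 0, 0.4]]
    - [[0, 0, 1.2], [0, 0, 0.4]]

```text
clock: 15.58
eef_pos: [0.5514, 0.0998, 0.3027]
eef_rot: [-0.001, 0.968, -0.253, 0.001]
wrist_force: [-1.0, -2.0, 11.1]
width: 0.226
```

```bash
python3 -c "
from h import *
go([*railpt(0,15.8),.3025],YA-np.pi/2); print(st()[0]['torque'])"
```

```text
t 15.575 pos [0.5514 0.0998 0.3027] yaw -0.5111 shift mm [-0.3  0.3  0.2] rotvec [-2.9000e-03 -9.0000e-04  1.1697e+00] F [-1.  -2.  11.1] w 0.226
[-0.40820346  0.35611473 -0.08184739]
```

Turning freely (yaw -0.51 follows the command, low torque). Continuing.

Emit:
play_rows:
  moves:
    - [[0, 0, 0], [0, 0, 0.12]]
    - [[0, 0, 0], [0, 0, 0.24]]
    - [[0, 0, 0], [0, 0, 0.36]]
    - [[0, 0, 0], [0, 0, 0.48]]
    - [[0, 0, 0], [0, 0, 0.6]]
    - [[0, 0, 0], [0, 0, 0.6]]

```text
clock: 16.32
eef_pos: [0.5515, 0.0997, 0.3027]
eef_rot: [-0.001, 0.849, -0.528, 0.001]
wrist_force: [-0.2, -2.4, 10.9]
width: 0.226
```

Emit:
play_rows:
  moves:
    - [[0, 0, 0], [0, 0, 0.12]]
    - [[0, 0, 0], [0, 0, 0.24]]
    - [[0, 0, 0], [0, 0, 0.36]]
    - [[0, 0, 0], [0, 0, 0.48]]
    - [[0, 0, 0], [0, 0, 0.57]]
    - [[0, 0, 0], [0, 0, 0.57]]
    - [[0, 0, 0], [0, 0, 0.57]]

```text
clock: 17.2
eef_pos: [0.5515, 0.0995, 0.3027]
eef_rot: [0.001, -0.667, 0.745, -0.001]
wrist_force: [-0.2, -2.6, 11.3]
width: 0.231
```

```bash
python3 -c "
from h import *
go([*railpt(0,15.8),.3091],YA-np.pi/2); print(st()[0]['torque'])"
```

```text
t 17.2 pos [0.5515 0.0995 0.3027] yaw -1.6803 shift mm [-0.1  0.5 -6.4] rotvec [-0.0031  0.0007  0.0005] F [-0.2 -2.6 11.3] w 0.231
[-0.60894088  0.22924544 -0.07686501]
```

Crossways, with the foot at 19.6 mm. I'll let the spring lift it.

Emit:
play_rows:
  moves:
    - [[0, 0, -1], [0, 0, 0]]
    - [[0, 0, -2], [0, 0, 0]]
    - [[0, 0, -3], [0, 0, 0]]
    - [[0, 0, -4], [0, 0, 0]]
    - [[0, 0, -5], [0, 0, 0]]
    - [[0, 0, -6], [0, 0, 0]]
    - [[0, 0, -6], [0, 0, 0]]
    - [[0, 0, -6], [0, 0, 0]]

```text
clock: 18.2
eef_pos: [0.5515, 0.0995, 0.3083]
eef_rot: [0.001, -0.667, 0.745, -0.001]
wrist_force: [0.7, -1.1, 6.4]
width: 0.227
```

Emit:
play_rows:
  moves:
    - [[0, 0, -0.7], [0, 0, 0]]
    - [[0, 0, -1.3], [0, 0, 0]]
    - [[0, 0, -1.3], [0, 0, 0]]

```text
clock: 18.58
eef_pos: [0.5514, 0.0996, 0.3091]
eef_rot: [0.001, -0.667, 0.745, -0.001]
wrist_force: [2.8, -1.7, 0.7]
width: 0.223
```

The force dropped sharply at foot height 26 mm, so the grooves have caught. Releasing and retreating.

Emit:
play_rows:
  moves:
    - [[0, 0, 0], [0, 0, 0]]
    - [[0, 0, 0], [0, 0, 0]]
    - [[0, 0, 0], [0, 0, 0]]
    - [[0, 0, 0], [0, 0, 0]]
    - [[0, 0, 0], [0, 0, 0]]
    - [[0, 0, 0], [0, 0, 0]]
  fingers: 100

```text
clock: 19.32
eef_pos: [0.5508, 0.0995, 0.3088]
eef_rot: [-0.0, -0.667, 0.745, 0.0]
wrist_force: [-0.2, -0.5, 0.1]
width: 0.999
```

Emit:
play_rows:
  moves:
    - [[0, 0, -15], [0, 0, 0]]
    - [[0, 0, -40], [0, 0, 0]]
    - [[0, 0, -80], [0, 0, 0]]
    - [[0, 0, -120], [0, 0, 0]]
    - [[0, 0, -150], [0, 0, 0]]
    - [[0, 0, -150], [0, 0, 0]]

```text
clock: 20.08
eef_pos: [0.5511, 0.0993, 0.4623]
eef_rot: [0.002, -0.667, 0.745, -0.001]
wrist_force: [0.3, 0.2, -0.2]
width: 1.001
```

Run:
```python
from fit import *
go([.5515,.0995,.46],YA-np.pi/2)
d=cam('scene','s8.png')
for y in(15.8,):
    q=[*railpt(0,y),YA,.026]; v=proj(d,[[*q[:2],.09]])[0].astype(int)
    an=np.linspace(0,2*np.pi,60); C=lambda r,h:T([(r*np.cos(t),r*np.sin(t),h) for t in an],q)
    L=[C(26,20),C(26,25),C(18,49)]
    vs=(d,blue(d['color'],tuple(int(i) for i in v-[0,14]),26)); p,e=fit([vs],q[:3],z=.026); dd=p[:2]-O
    print('fit rail frame',dd@EX,dd@EY,p[2]-YA,e)
    for zz in(.020,.023,.026,.029): print(zz,cost([*q[:3],zz],[vs]))
    cv2.imwrite('pics/v8.png',np.hstack([ov(d,None,v,45),ov(d,q,v,45,L)]))
```

```text
t 20.075 pos [0.5511 0.0993 0.4623] yaw -1.6803 shift mm [-0.2 -0.4  2.3] rotvec [-0.0052  0.0021  0.0005] F [ 0.3  0.2 -0.2] w 1.001
fit rail frame -0.0008860550856357773 0.01382081722018722 -0.06296778481781291 0.22761194
0.02 0.39219084
0.023 0.2835821
0.026 0.26146054
0.029 0.3160981
```

View pics/v8.png

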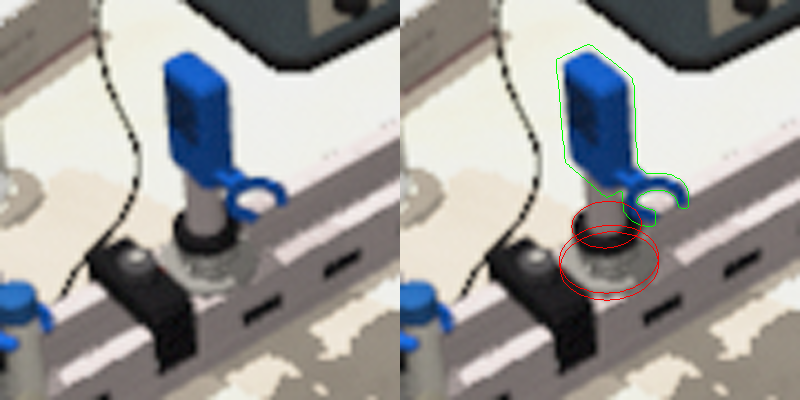

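In the picture the holder is upright, its fork faces front, and the plate is against the stop at (160,265) in the crop. I'll clear the arm sideways so I can check the buffer and the caught pose from above.

Emit:
play_rows:
  moves:
    - [[50, 0, -10], [0, 0, 0]]
    - [[100, 0, -10], [0, 0, 0]]
    - [[150, 0, -10], [0, 0, 0]]
    - [[200, 0, -10], [0, 0, 0]]
    - [[250, 0, -10], [0, 0, 0]]
    - [[300, 0, -10], [0, 0, 0]]
    - [[300, 0, -10], [0, 0, 0]]
    - [[300, 0, -10], [0, 0, 0]]

```text
clock: 21.12
eef_pos: [0.518, -0.1982, 0.4682]
eef_rot: [-0.0, -0.667, 0.745, 0.001]
wrist_force: [0.1, 0.7, -1.0]
width: 1.003
```

Run:
```python
from fit import *
go([.55,.1,.46],YA-np.pi/2)
c=cam('top','t9.png'); d=cam('scene','s9.png')
for n,im in(('before',cv2.imread('pics/t1.png')),('after',c['color']),('s-before',cv2.imread('pics/s1.png')),('s-after',d['color'])):
    i=im.astype(int); cc=d if n[0]=='s' else c; u,v=proj(cc,[[*railpt(0,38),.055]])[0].astype(int)
    r=np.clip(i[...,2]-np.maximum(i[...,0],i[...,1])-25,0,150)[v-10:v+10,u-12:u+12]; print(n,'red sum',r.sum()/150)
    if r.sum(): print('  cols',(r.sum(0)/150).round(1))
q=[*railpt(0,15.8),YA,.026]; u=proj(c,[[*q[:2],.13]])[0].astype(int); v=proj(d,[[*q[:2],.13]])[0].astype(int)
V=[(c,blue(c['color'],tuple(map(int,u)),22)),(d,blue(d['color'],tuple(map(int,v)),26))]; print([m.sum() for _,m in V])
for k in(V[:1],V): p,e=fit(k,q[:3],z=.026); dd=p[:2]-O; print('rail frame',dd@EX,dd@EY,p[2]-YA,e)
an=np.linspace(0,2*np.pi,60); C=lambda r,h:T([(r*np.cos(t),r*np.sin(t),h) for t in an],q)
cv2.imwrite('pics/v9.png',np.hstack([ov(c,None,u,30),ov(c,q,u,30,[C(26,25),C(18,49)])]))
```

```text
t 21.125 pos [ 0.518  -0.1982  0.4682] yaw -1.6801 shift mm [-299.9    0.7    8.4] rotvec [0.0013 0.0008 0.0007] F [ 0.1  0.7 -1. ] w 1.003
before red sum 7.206666666666667
  cols [0.  0.  0.  0.  0.  0.  0.  0.  0.  0.  0.  3.3 3.8 0.1 0.  0.  0.  0.
 0.  0.  0.  0.  0.  0. ]
after red sum 2.92
  cols [0.  0.  0.  0.  0.  0.  0.  0.  0.  0.  2.4 0.6 0.  0.  0.  0.  0.  0.
 0.  0.  0.  0.  0.  0. ]
s-before red sum 12.126666666666667
  cols [0.  0.  0.  0.  0.  0.  0.  0.  0.  0.9 2.3 2.6 2.7 2.5 1.2 0.  0.  0.
 0.  0.  0.  0.  0.  0. ]
s-after red sum 0.04
  cols [0. 0. 0. 0. 0. 0. 0. 0. 0. 0. 0. 0. 0. 0. 0. 0. 0. 0. 0. 0. 0. 0. 0. 0.]
[np.float32(213.0), np.float32(483.0)]
rail frame -0.00408277573432216 0.01523604695788409 0.020365506499399708 0.36355633
rail frame -0.0016626741001526412 0.015019420522657922 0.003992422054409209 0.65071774
```

View pics/v9.png

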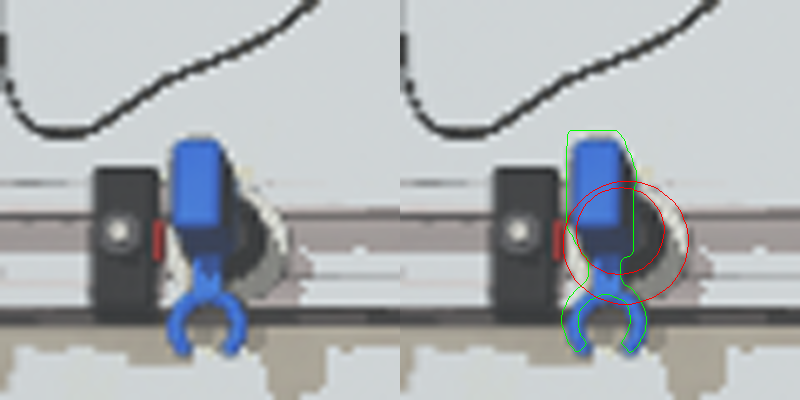

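The last picture shows the fork facing front at (207,330) and the plate on the buffer, with the red strip at about 158 cut to roughly half its free width. That is about 3 mm pushed in. Handing in.

```bash
python3 -c "
from h import *
print(manip.sign_off())"
```

```text
the job is handed in; nothing more can be done
None
```

The loose holder is mounted on the rail beside the fixed one, released, and handed in at about 21 s of the 56 s allowed. I lowered it lengthways into the slot and slid it left until I felt the stop's hard end. I then backed off about 2 mm, pressed the foot down to 19.6 mm, turned it 90° clockwise and let the spring lift it.

**What the last checks showed:**
- **Caught:** the foot was at 26 mm, and the wrist force fell sharply (6.4 to 0.7 N) as the grooves took the lips.
- **Angle:** the camera fit put it within 0.02 rad of crossways, and the fork faces the front. It looked upright in the pictures; I did not measure the tilt.
- **Buffer:** the red strip seen from above is about half its free width, so it is pushed in roughly 3 mm. The arm positions gave about 4 mm.
- **Forces and bystanders:** the highest wrist reading was about 11 N. The arm kept clear of the amber vial, the beaker and the timer, but I did not measure their positions again at the end.

**Where the checks disagreed:**
- **Position across the rail:** the top-camera fit put the holder 4 mm to the front of the slot's middle, and both cameras together gave 1.7 mm. The same top-camera fit put the fixed holder 2.4 mm to the front, so I took about 2 mm of this as camera bias. The grooves also allow only about 2 mm of play.
- **Buffer position:** my first camera estimate of the buffer face, +35 mm along the rail, was about 3 mm short of where I felt it. I went by the felt position.

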